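# Take the orange swing bucket out of the degassing centrifuge

### The job

Take the orange bucket by its handle, lift it straight up off its pivots without letting it swing over, keep it upright, and set it down gently, standing inside the aluminium ring on the slide table's black top. Leave the blue bucket hanging in the rotor, and let go at the end.

Things in the scene. Friction and masses are not known exactly. Their poses are not given: they have to be found in the camera images.
- bucket_orange: Orange round cup, 58 mm across, about 0.3 kg, with fixed bail handle; hangs upright and swings about its y. Origin on pivot axis at cup centre; bottom 52 mm below, rim 10 mm above (its white caps 16). 8 mm steel pins reach 47 mm out along y. Grip the handle's flat crossbar: along y, 58 mm long, 12 mm thick in x, 37 to 51 mm above origin. z up.
- bucket_blue: Blue bucket, otherwise the same as the orange one (58 mm cup, same origin, axes, pins and handle). Hangs in the rotor's other place and stays there.
- rotor: Fixed white pan, 300 mm across, rim 60 mm high, with a still aluminium rotor: two bars along x, 70 mm apart. Origin: pan centre at table height. Bucket places at x +85 and -85 mm, either bucket in either: pins lie along y in 11 mm open-topped slots, pin axis 100 mm above the table. Slot tops are at 108 mm: a bucket raised 65 mm is clear of the rotor.
- nest: Fixed slide table, white 130 x 130 mm block with black top bearing an aluminium ring, 88 mm inside and 100 mm outside diameter, 6 mm high. Origin below the ring's centre at table height, z up. Black floor in the ring 45 mm above origin: a bucket standing there has its origin at 97 mm. Any heading of the bucket will do.
Mind the look-alikes: they are no part of the job. Leave any pink look-alike of the nest alone.

How it is judged (in metres and radians):
On the way:
1. the orange bucket is lifted clear of the rotor, upright (height (world z) of bucket_orange above 0.16 m and angle between bucket_orange's own z axis and vertical below 0.44 rad and contact force between bucket_orange and rotor below 0.1 N), for 0.2 s.
At the end, for the whole second after the job is handed in: The orange bucket stands at rest and upright (within 5 degrees) on the black floor inside the ring, its centre within 18 mm of the ring's centre, released; the blue bucket still hangs in its place in the rotor (pivot moved less than 15 mm, within 20 degrees of upright) (horizontal distance between bucket_orange and nest below 0.018 m and z of bucket_orange in the frame of nest between 0.092 and 0.101 m and angle between bucket_orange's own z axis and vertical below 0.09 rad and linear speed of bucket_orange below 0.03 m/s and contact force between bucket_orange and the fingers below 0.1 N and distance of bucket_blue from where it was at the start of the episode below 0.015 m and angle between bucket_blue's own z axis and vertical below 0.35 rad); the robot touches nothing.
It fails at once if the orange bucket swings or tips by more than 30 degrees (angle between bucket_orange's own z axis and vertical above 0.524 rad).
It fails at once if the orange bucket is dropped (falls freely by more than about 13 mm) (linear speed of bucket_orange above 0.5 m/s and contact force between bucket_orange and the fingers below 0.1 N).
It fails at once if the blue bucket is knocked or lifted off its seats (distance of bucket_blue from where it was at the start of the episode above 0.03 m).
It also fails if it takes over 42 s, if anything falls off the work surface, if the arm or the gripper's body presses on something with over 40 N, if the wrist force passes 120 N, or if a joint passes its speed limit or range.

### The arm

A 6-joint arm with a two-finger parallel gripper is mounted at the origin on the work surface. World frame = base frame: x ahead of the robot, y to its left, z up, the work surface at z = 0. Lengths are in mm, angles in rad, forces in N, time in s.
With the tool pointing down it reaches from about 300 to 775 mm from the base axis. Payload 14.6 kg.
Tool frame: the origin (TCP) lies midway between the tips of the shut fingers; the grasp point (between the pads) lies 19 mm behind it; z points along the fingers, y is the line along which they close (so a half turn about z gives the same grasp; the last joint's range is limited). The gripper opens to 94 mm and grips with 3 to 60 N. Pads are 16 mm wide; open, the fingers measure 119 mm over their backs; the gripper's body (75 mm by 177 mm) begins 78 mm behind the grasp point.
Start: joints at [1.087, 0.3, 1.521, -0, 1.321, -0.067], TCP at [222.656, 502.905, 205.446] pointing down, gripper open.
Joint ranges: [-3.03, 3.03], [-0.79, 2.21], [0.23, 2.52], [-1.04, 4.18], [0, 3.07], [-2.55, 2.55]. Speed limits (rad/s): [2.22, 2.22, 2.57, 3.14, 3.14, 3.14].

### API

Orientations are given as [roll, pitch, yaw] about the fixed x, y, z axes, in that order (R = Rz(yaw) Ry(pitch) Rx(roll)).
In Python, from cell import manip, camera gives the robot as it stands.
- The arm moves only by the tool move_arm, never from a script. Its arguments are lists of equal length, an entry for each row: "dp": the shift along the world's x, y, z in mm, a list of three; "rotation": the turn, a rotation vector about the world's x, y, z in rad, a list of three; "hand": the opening, from 0 (shut) to 1 (fully open). A call has 1 to 10 rows; each row shifts and turns the commanded pose from where the row before left it; what a row does not reach is not made up. A row lasts 1/8 s, in which the tool goes at most 62.5 mm and 10.7 degrees, less where a joint would pass 70% of its speed; a pose out of reach is approached as far as the arm can. A call with a gripper value outside its range is refused whole. The fingers move at their own pace and stop on an object; "newtons" is the grip in N (left out, the last holds). Time passes only in rows, so rows that do not move let the fingers close. It gives the time, the measured TCP pose, the force, the opening and the grip force at its end, in the units of the state.
- manip.read_state(): the state, without advancing time (a new reading comes with each control period).
- camera(name): name is "side" or "top"; returns a dict with "image" (384x512x3 uint8, red, green, blue), "fx", "fy", "cx", "cy" (pixels), "R" (3x3) and "t" (3): a world point X has camera coordinates R X + t. Camera axes: x right, y down, z forward; pixel columns grow to the right and rows downward; lengths in mm; the calibration is good to about 2 mm. A picture is of the moment at which its call begins. There is no depth.
- manip.sign_off(): hands the job in; it is judged then, once.
The state is a dict: "clock": time; "joints": joint angles; "qd": joint speeds; "effort": joint torques, N m; "eef_pos": TCP position; "eef_rot": TCP orientation; "wrist_force": force on the tool from outside, world axes, zero at the start; "moment": the same for the moment, N m; "finger_gap": finger opening in mm; "finger_force": force on a finger pad.
Only numpy, scipy, OpenCV 4.12 (cv2) and the standard library are available. Lean on these libraries where they do the work, as an engineer would, in place of code of your own. Each camera call takes 0.05 s, during which the arm holds its last target. There are 200 camera calls.

## Working session

There is one attempt and no reset: what is moved stays moved. The work goes in short steps, Python scripts to look and compute and a tool call to move; the robot and the scene stay as the last step left them, time stands still between calls to the robot, and variables do not carry over. Pictures are saved under pics/ and viewed, at most 10 in all, crops included, and the job is handed in when it is done.

Besides the shell and the picture viewer there is one more tool, called as name(argument=value, ...), one argument or row to a line, values as JSON. move_arm: Moves the arm, as the interface text tells. Its arguments: {"type":"object","properties":{"dp":{"type":"array","items":{"type":"array","items":{"type":"number"}}},"rotation":{"type":"array","items":{"type":"array","items":{"type":"number"}}},"hand":{"type":"array","items":{"type":"number"}},"newtons":{"type":"number"}},"required":["dp","rotation","hand"]}

```bash
mkdir -p pics; python3 - <<'E'
from cell import manip, camera
import cv2, pickle
for n in ("side","top"):
    c=camera(n); pickle.dump(c,open(f"{n}.pkl","wb"))
    cv2.imwrite(f"pics/{n}0.png",c["image"][:,:,::-1])
    print(n,c["fx"],c["fy"],c["cx"],c["cy"],c["R"],c["t"])
s=manip.read_state();print(s)
E
```

```text
side 443.2065595758514 443.2065595758514 243.51920009597177 194.75753731217165 [[ 0.90327856 -0.42873993 -0.01642913]
 [-0.33215756 -0.67453261 -0.65930048]
 [ 0.27158646  0.60098904 -0.75170005]] [-456.13817765  122.19938022 1160.63588187]
top 423.9426198776724 423.9426198776724 257.95759536758226 186.21427157280692 [[-0.02284895 -0.99965554  0.01291219]
 [-0.98224659  0.02004182 -0.18652068]
 [ 0.18619765 -0.01694476 -0.98236618]] [-137.46392851  454.09540008 1201.71068502]
{'clock': 0.1, 'joints': array([ 1.08742189e+00,  3.00425184e-01,  1.52147261e+00, -1.98800241e-05,
        1.32069022e+00, -6.66036454e-02]), 'qd': array([ 0.00055275,  0.00031685, -0.00130706,  0.00177502,  0.00036086,
        0.00025714]), 'effort': array([ 1.27714709e-03, -5.32649982e+01, -3.53276896e+01,  7.09316391e-02,
        2.35289015e-02, -9.63398543e-05]), 'eef_pos': array([222.55474562, 502.72603166, 204.95739752]), 'eef_rot': array([-3.14059822e+00, -4.70316717e-05,  2.72482677e+00]), 'wrist_force': array([-0.03422723, -0.09311344, -0.44503803]), 'moment': array([ 0.04654386, -0.02660398,  0.01262654]), 'finger_force': 0.0, 'finger_gap': 93.87967439631589}
```

View pics/top0.png

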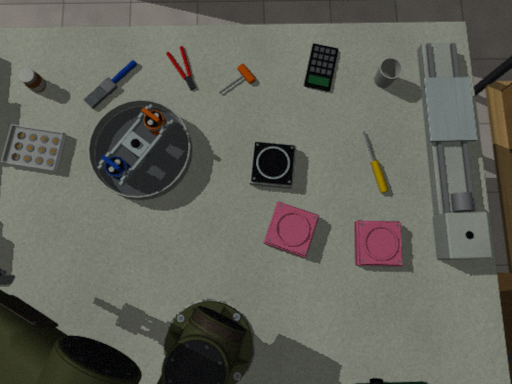

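View pics/side0.png

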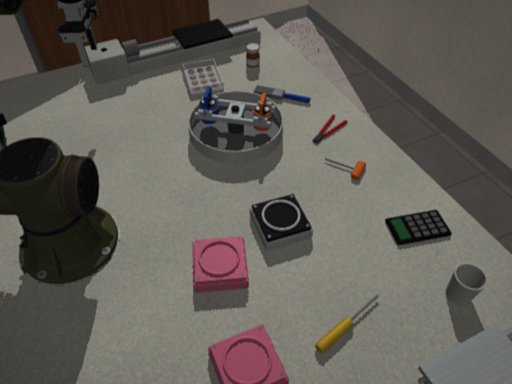

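The top view shows the orange bucket at about (153,120), blue at (115,165) and the black nest ring at (273,162). The side view has orange at (263,112), blue at (208,105) and the ring at (281,214). Next I'll zoom in on the rotor and measure.

```bash
cat > h.py <<'E'
import numpy as np, cv2
def ray(c,uv,z):
    R=np.array(c["R"]);t=np.array(c["t"]);o=-R.T@t
    d=R.T@np.array([(uv[0]-c["cx"])/c["fx"],(uv[1]-c["cy"])/c["fy"],1.])
    return o+d*(z-o[2])/d[2]
def proj(c,X):
    p=np.array(c["R"])@np.array(X,float)+c["t"]; return np.array([c["cx"]+c["fx"]*p[0]/p[2],c["cy"]+c["fy"]*p[1]/p[2]])
def tri(cs,uvs):
    P=[np.diag([1,1,1])@np.array([[c["fx"],0,c["cx"]],[0,c["fy"],c["cy"]],[0,0,1]])@np.c_[c["R"],c["t"]] for c in cs]
    X=cv2.triangulatePoints(P[0],P[1],np.array(uvs[0],float).reshape(2,1),np.array(uvs[1],float).reshape(2,1)); return (X[:3]/X[3]).ravel()
def mask(img,lo,hi,box):
    m=cv2.inRange(cv2.cvtColor(img,cv2.COLOR_RGB2HSV),lo,hi); k=np.zeros_like(m); x0,y0,x1,y1=box; k[y0:y1,x0:x1]=255; return m&k
E
python3 - <<'E'
import pickle,cv2,numpy as np
from h import *
T=pickle.load(open("top.pkl","rb"));S=pickle.load(open("side.pkl","rb"))
a=cv2.resize(T["image"][90:200,85:195],(550,550),interpolation=cv2.INTER_CUBIC)
cv2.imwrite("pics/a.png",a[:,:,::-1])
b=cv2.resize(S["image"][75:165,180:290],(770,600)[:2],interpolation=cv2.INTER_CUBIC)
b=cv2.resize(S["image"][75:155,185:285],(700,560),interpolation=cv2.INTER_CUBIC)
cv2.imwrite("pics/b.png",b[:,:,::-1])
for c,box,n in((T,(90,90,195,200),'T'),(S,(185,75,285,155),'S')):
    for col,lo,hi in(("or",(5,150,80),(18,255,255)),("bl",(105,130,50),(125,255,255))):
        m=mask(c["image"],lo,hi,box); ys,xs=np.nonzero(m); print(n,col,len(xs),xs.mean(),ys.mean(),xs.min(),xs.max(),ys.min(),ys.max())
# nest ring: bright ring on dark
for c,box,n in((T,(245,135,300,190),'T'),(S,(250,190,312,245),'S')):
    g=cv2.cvtColor(c["image"],cv2.COLOR_RGB2GRAY);x0,y0,x1,y1=box
    m=(g[y0:y1,x0:x1]>90).astype(np.uint8)
    k,l,st,ce=cv2.connectedComponentsWithStats(m)
    for i in range(1,k):
        if st[i,4]>20: 
            cn=cv2.findContours((l==i).astype(np.uint8),0,2)[0][0]; e=cv2.fitEllipse(cn)
            print(n,st[i],e[0][0]+x0,e[0][1]+y0,e[1],ray(c,(e[0][0]+x0,e[0][1]+y0),51))
E
```

```text
T or 137 150.7810218978102 116.69343065693431 141 163 108 128
T bl 183 112.38251366120218 164.50819672131146 101 125 155 179
S or 124 261.98387096774195 108.56451612903226 253 271 93 130
S bl 175 211.41714285714286 104.08571428571429 199 284 87 123
T [  0   0  55  55 858] 283.3634452819824 175.53811264038086 (63.61568832397461, 86.95502471923828) [ 479.99281115 -222.44436925   51.        ]
T [ 11  12  33  32 129] 272.6466121673584 162.34023094177246 (31.126943588256836, 32.548213958740234) [ 520.46498396 -192.13591719   51.        ]
S [  0   0  62  37 810] 294.33129501342773 166.00389099121094 (67.6150894165039, 71.01004028320312) [636.6165914  -61.13567474  51.        ]
S [ 12  10  38  30 203] 280.72428131103516 214.36957550048828 (29.168079376220703, 37.56235885620117) [ 517.86164693 -198.71200933   51.        ]
S [ 0 37  8 18 75] 244.75348281860352 200.9349136352539 (7.120189666748047, 63.71319580078125) [ 454.17634476 -116.62573175   51.        ]
```

View pics/a.png

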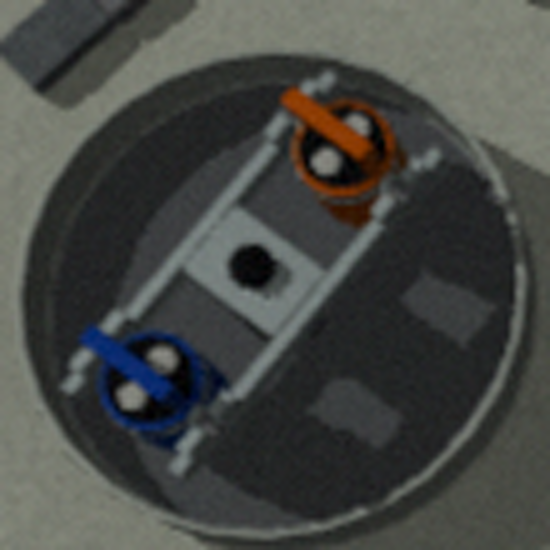

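View pics/b.png

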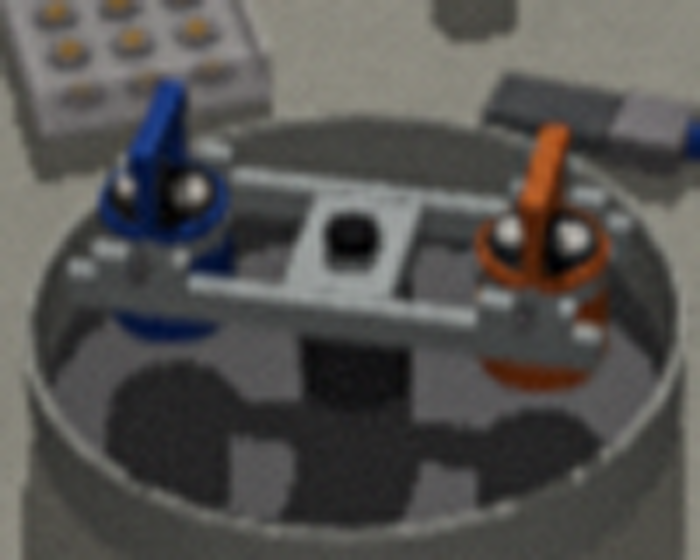

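The crop of the top view shows the orange crossbar running from about (288,96) to (374,162) in crop pixels (5x), perpendicular to the rotor bars. The side crop (7x) shows the crossbar centre at about (547,165). Both buckets hang upright.

```bash
python3 - <<'E'
import pickle
from h import *
T=pickle.load(open("top.pkl","rb"));S=pickle.load(open("side.pkl","rb"))
t=lambda x,y:(85+(x+.5)/5-.5,90+(y+.5)/5-.5)
s=lambda x,y:(185+(x+.5)/7-.5,75+(y+.5)/7-.5)
e1,e2=ray(T,t(286,94),150),ray(T,t(374,162),150); print(e1,e2,(e1+e2)/2,np.linalg.norm(e1-e2),np.degrees(np.arctan2(*(e2-e1)[1::-1])))
b1,b2=ray(T,t(86,331),150),ray(T,t(171,395),150); print(b1,b2,(b1+b2)/2,np.degrees(np.arctan2(*(b2-b1)[1::-1])))
d=(e1+e2-b1-b2)/2; print("sep",np.linalg.norm(d),np.degrees(np.arctan2(d[1],d[0])))
print("tri",tri((T,S),(t(330,128),s(548,165))), "side z145",ray(S,s(548,165),147))
print("bl tri",tri((T,S),(t(128,363),s(160,125))))
print("ring tri",tri((T,S),((272.6,162.3),(280.7,214.4))))
# pan rim ellipse centres z60
print(ray(T,t(273,296),60))
E
```

```text
[656.63984409 171.12042963 150.        ] [616.26895201 121.7457354  150.        ] [636.45439805 146.43308251 150.        ] 63.77828280688986 -129.2709225318306
[523.21637678 275.14806482 150.        ] [486.740279   227.99909087 150.        ] [504.97832789 251.57357784 150.        ] -127.72679162833667
sep 168.34631206009334 -38.649081783704304
tri [639.36763041 146.9807893  146.1954935 ] side z145 [640.36940891 146.10224363 147.        ]
bl tri [507.33014887 255.084055   140.27370642]
ring tri [ 522.32566128 -192.36949906   41.59659069]
[566.82850339 199.167634    60.        ]
```

move_arm(
  dp=[
    [40, -35, 0],
    [40, -35, 0],
    [40, -35, 0],
    [40, -35, 0],
    [40, -35, 0],
    [40, -35, 0],
    [40, -35, 0],
    [40, -35, 0],
    [40, -35, 0],
    [40, -35, 0],
  ],
  rotation=[
    [0, 0, -0.17],
    [0, 0, -0.17],
    [0, 0, -0.17],
    [0, 0, -0.17],
    [0, 0, -0.17],
    [0, 0, -0.17],
    [0, 0, -0.17],
    [0, 0, -0.17],
    [0, 0, -0.17],
    [0, 0, -0.17],
  ],
  hand=[1, 0.8, 0.6, 0.6, 0.6, 0.6, 0.6, 0.6, 0.6, 0.6],
  newtons=30,
)

```text
clock: 1.35
eef_pos: [623.7, 151.5, 205.1]
eef_rot: [-3.141, 0.0, 1.019]
wrist_force: [0.7, 1.1, -0.4]
finger_gap: 56.6
finger_force: 0.0
```

move_arm(
  dp=[
    [15.5, -6, 0],
    [0, 0, -15],
    [0, 0, -15],
    [0, 0, 0],
  ],
  rotation=[
    [0, 0, -0.125],
    [0, 0, 0],
    [0, 0, 0],
    [0, 0, 0],
  ],
  hand=[0.6, 0.6, 0.6, 0.6],
)

```text
clock: 1.85
eef_pos: [636.9, 147.5, 173.6]
eef_rot: [-3.14, 0.002, 0.902]
wrist_force: [0.1, 0.2, 0.9]
finger_gap: 56.0
finger_force: 0.0
```

```bash
python3 - <<'E'
from h import *
from cell import manip,camera
T=camera("top");S=camera("side");st=manip.read_state();print(st["eef_pos"],st["eef_rot"])
a=cv2.resize(T["image"][80:180,100:210],(385,350),interpolation=cv2.INTER_CUBIC)
b=cv2.resize(S["image"][60:160,205:315],(385,350),interpolation=cv2.INTER_CUBIC)
for c,x0,y0,im in((T,100,80,a),(S,205,60,b)):
    p=proj(c,st["eef_pos"]); print(p,((p-[x0,y0])*3.5))
cv2.imwrite("pics/c.png",np.hstack([a,b])[:,:,::-1])
E
```

```text
[637.75641224 147.4644894  175.64945828] [-3.14158349e+00 -8.47777722e-06  9.01554349e-01]
[147.9636811  111.39548917] [167.87288385 109.88421208]
[262.00533394  90.03372437] [199.51866881 105.11803529]
```

View pics/c.png

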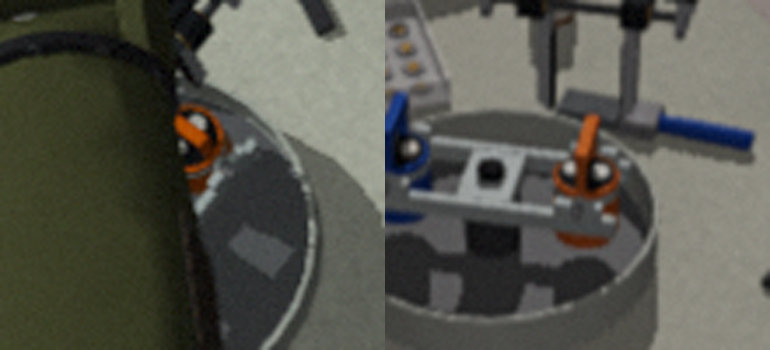

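The side view has the open fingertips straddling the handle plane, about 22 mm clear each side and close to the projected TCP. I'll descend and close gently.

move_arm(
  dp=[
    [0, 0, -15],
    [0, 0, -15],
    [0, 0, -12],
    [0, 0, -7],
    [0, 0, 0],
    [0, 0, 0],
  ],
  rotation=[
    [0, 0, 0],
    [0, 0, 0],
    [0, 0, 0],
    [0, 0, 0],
    [0, 0, 0],
    [0, 0, 0],
  ],
  hand=[0.6, 0.6, 0.6, 0.5, 0.4, 0.3],
  newtons=5,
)

```text
clock: 2.7
eef_pos: [638.4, 146.9, 127.0]
eef_rot: [3.141, -0.001, 0.9]
wrist_force: [0.6, -0.3, -0.6]
finger_gap: 31.3
finger_force: 0.0
```

```bash
python3 - <<'E'
from h import *
from cell import manip,camera
T=camera("top");S=camera("side");st=manip.read_state();print(st["eef_pos"],st["eef_rot"],st["finger_gap"],st["wrist_force"])
b=cv2.resize(S["image"][60:140,210:310],(700,560),interpolation=cv2.INTER_CUBIC)
cv2.imwrite("pics/d.png",b[:,:,::-1])
E
```

```text
[638.38594419 146.92784204 126.97939587] [ 3.14103255e+00 -6.58801989e-04  8.99763959e-01] 28.74040722302608 [0.20759825 0.07139993 0.08973725]
```

View pics/d.png

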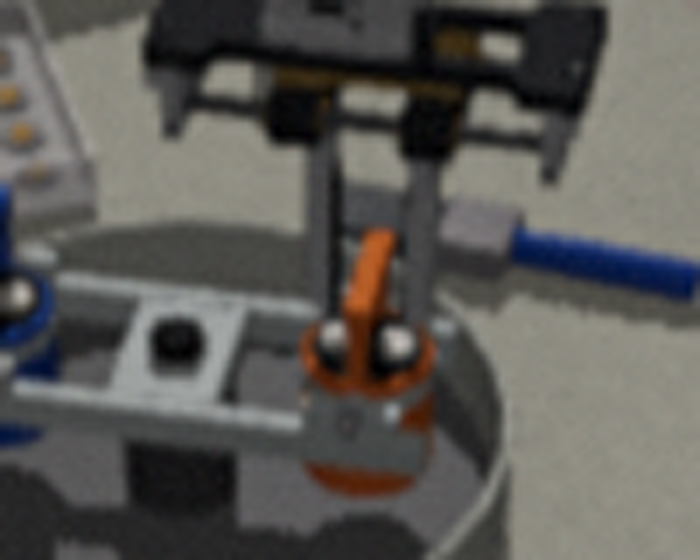

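The orange handle at (370,270) sits centred between the fingers at (325,220) and (425,230). Closing.

move_arm(
  dp=[
    [0, 0, 0],
    [0, 0, 0],
    [0, 0, 0],
    [0, 0, 0],
    [0, 0, 0],
  ],
  rotation=[
    [0, 0, 0],
    [0, 0, 0],
    [0, 0, 0],
    [0, 0, 0],
    [0, 0, 0],
  ],
  hand=[0.24, 0.19, 0.14, 0.08, 0.0],
  newtons=5,
)

```text
clock: 3.42
eef_pos: [638.1, 147.0, 126.5]
eef_rot: [-3.141, 0.0, 0.9]
wrist_force: [0.2, 0.2, 0.3]
finger_gap: 11.7
finger_force: 5.0
```

move_arm(
  dp=[
    [0, 0, 0],
    [0, 0, 0],
    [0, 0, 0],
  ],
  rotation=[
    [0, 0, 0],
    [0, 0, 0],
    [0, 0, 0],
  ],
  hand=[0, 0, 0],
  newtons=30,
)

```text
clock: 3.8
eef_pos: [638.2, 146.9, 126.5]
eef_rot: [3.142, -0.0, 0.9]
wrist_force: [0.4, 1.1, -0.1]
finger_gap: 11.8
finger_force: 30.0
```

move_arm(
  dp=[
    [0, 0, 3],
    [0, 0, 6],
    [0, 0, 8],
    [0, 0, 10],
    [0, 0, 0],
  ],
  rotation=[
    [0, 0, 0],
    [0, 0, 0],
    [0, 0, 0],
    [0, 0, 0],
    [0, 0, 0],
  ],
  hand=[0, 0, 0, 0, 0],
  newtons=30,
)

```text
clock: 4.42
eef_pos: [638.6, 147.0, 154.7]
eef_rot: [3.14, -0.001, 0.9]
wrist_force: [0.4, -0.2, -2.6]
finger_gap: 11.7
finger_force: 30.0
```

The wrist carries about 2.6 N, which matches the bucket. Lifting clear and holding.

move_arm(
  dp=[
    [0, 0, 12],
    [0, 0, 15],
    [0, 0, 15],
    [0, 0, 12],
    [0, 0, 6],
    [0, 0, 0],
    [0, 0, 0],
    [0, 0, 0],
  ],
  rotation=[
    [0, 0, 0],
    [0, 0, 0],
    [0, 0, 0],
    [0, 0, 0],
    [0, 0, 0],
    [0, 0, 0],
    [0, 0, 0],
    [0, 0, 0],
  ],
  hand=[0, 0, 0, 0, 0, 0, 0, 0],
)

```text
clock: 5.42
eef_pos: [638.0, 146.9, 212.9]
eef_rot: [-3.141, 0.001, 0.9]
wrist_force: [0.1, 0.1, -2.0]
finger_gap: 11.7
finger_force: 30.0
```

```bash
python3 - <<'E'
from h import *
from cell import manip,camera
T=camera("top");S=camera("side");st=manip.read_state();print(st["eef_pos"],st["eef_rot"],st["finger_gap"],st["wrist_force"])
a=cv2.resize(T["image"][80:200,85:305],(770,420),interpolation=cv2.INTER_CUBIC)
b=cv2.resize(S["image"][40:160,180:330],(525,420),interpolation=cv2.INTER_CUBIC)
cv2.imwrite("pics/e.png",b[:,:,::-1])
# ring by black-hole interior & outer fits
for c,box,n in((T,(245,135,300,190),'T'),(S,(250,190,312,245),'S')):
    g=cv2.cvtColor(c["image"],cv2.COLOR_RGB2GRAY);x0,y0,x1,y1=box
    m=(g[y0:y1,x0:x1]>90).astype(np.uint8)
    k,l,st2,ce=cv2.connectedComponentsWithStats(m)
    for i in range(1,k):
        if 60<st2[i,4]<400:
            cs,h=cv2.findContours((l==i).astype(np.uint8),cv2.RETR_CCOMP,cv2.CHAIN_APPROX_NONE)
            for q in cs:
                if len(q)>20:
                    e=cv2.fitEllipse(q);print(n,e,[x0+e[0][0],y0+e[0][1]],ray(c,(x0+e[0][0],y0+e[0][1]),50))
E
```

```text
[638.07896916 146.90368406 213.11743639] [-3.14122186e+00  3.58196947e-04  8.99768115e-01] 11.927625340040825 [-0.86813529  0.5589874  -2.20220138]
S ((2.500556468963623, 9.586910247802734), (6.264970779418945, 20.50446128845215), 179.63949584960938) [252.50055646896362, 199.58691024780273] [ 475.06336288 -120.69727595   50.        ]
```

View pics/e.png

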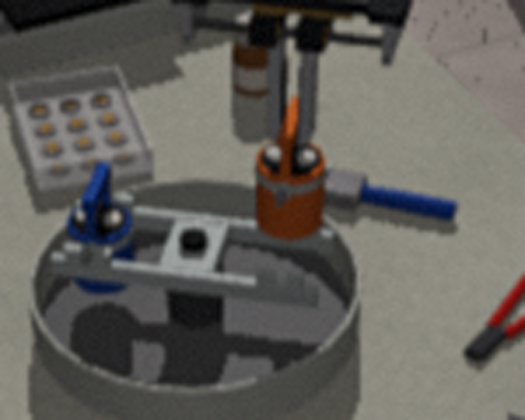

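The orange bucket hangs upright at (290,190) in the crop, clear of the rotor, and blue is still seated at (100,230). Carrying it to the nest, estimated at (520,-195).

move_arm(
  dp=[
    [-1.75, -5, 0],
    [-3.5, -10, 0],
    [-5.25, -15, 0],
    [-7, -20, 0],
    [-7, -20, 0],
    [-7, -20, 0],
    [-7, -20, 0],
    [-7, -20, 0],
    [-7, -20, 0],
    [-7, -20, 0],
  ],
  rotation=[
    [0, 0, 0],
    [0, 0, 0],
    [0, 0, 0],
    [0, 0, 0],
    [0, 0, 0],
    [0, 0, 0],
    [0, 0, 0],
    [0, 0, 0],
    [0, 0, 0],
    [0, 0, 0],
  ],
  hand=[0, 0, 0, 0, 0, 0, 0, 0, 0, 0],
)

```text
clock: 6.78
eef_pos: [578.2, -24.4, 213.5]
eef_rot: [3.142, -0.0, 0.9]
wrist_force: [-0.2, 0.3, -2.3]
finger_gap: 12.1
finger_force: 30.0
```

move_arm(
  dp=[
    [-7, -20, 0],
    [-7, -20, 0],
    [-7, -20, 0],
    [-7, -20, 0],
    [-7, -20, 0],
    [-7, -20, 0],
    [-7, -20, 0],
    [-5.25, -15, 0],
    [-3.5, -10, 0],
    [-1.75, -5, 0],
  ],
  rotation=[
    [0, 0, 0],
    [0, 0, 0],
    [0, 0, 0],
    [0, 0, 0],
    [0, 0, 0],
    [0, 0, 0],
    [0, 0, 0],
    [0, 0, 0],
    [0, 0, 0],
    [0, 0, 0],
  ],
  hand=[0, 0, 0, 0, 0, 0, 0, 0, 0, 0],
)

```text
clock: 8.02
eef_pos: [519.0, -193.5, 213.4]
eef_rot: [-3.142, -0.0, 0.9]
wrist_force: [-0.2, -0.4, -2.8]
finger_gap: 11.8
finger_force: 30.0
```

move_arm(
  dp=[
    [0, 0, -10],
    [0, 0, -15],
    [0, 0, -15],
    [0, 0, -10],
    [0, 0, 0],
    [0, 0, 0],
  ],
  rotation=[
    [0, 0, 0],
    [0, 0, 0],
    [0, 0, 0],
    [0, 0, 0],
    [0, 0, 0],
    [0, 0, 0],
  ],
  hand=[0, 0, 0, 0, 0, 0],
)

```text
clock: 8.78
eef_pos: [519.4, -193.2, 163.8]
eef_rot: [3.141, -0.0, 0.9]
wrist_force: [-0.3, 0.5, -2.0]
finger_gap: 11.4
finger_force: 30.0
```

```bash
python3 - <<'E'
from h import *
from cell import manip,camera
import pickle
T=camera("top");S=camera("side");st=manip.read_state();print(st["eef_pos"],st["eef_rot"],st["finger_gap"],st["wrist_force"])
S0=pickle.load(open("side.pkl","rb"));T0=pickle.load(open("top.pkl","rb"))
f=lambda im,x,y:cv2.resize(im[y:y+80,x:x+70],(350,400),interpolation=cv2.INTER_CUBIC)
s=f(S["image"],245,165)
# predicted: ring circles on originals, for centre estimate C
C=(520,-194)
def draw(im,c,x,y,r,z,cen=C):
    p=np.array([(proj(c,(cen[0]+r*np.cos(a),cen[1]+r*np.sin(a),z))-[x,y])*5+2 for a in np.linspace(0,6.28,60)])
    cv2.polylines(im,[p.astype(np.int32)],True,(255,0,0),1)
t0=f(T0["image"],238,122); s0=f(S0["image"],245,165); draw(t0,T0,238,122,44,51);draw(s0,S0,245,165,44,51)
out=np.hstack([t0,s0]); cv2.imwrite("pics/f.png",out[:,:,::-1])
s=cv2.resize(S["image"][130:250,225:345],(480,480),interpolation=cv2.INTER_CUBIC);t=cv2.resize(T["image"][110:200,210:310],(320,288))
o=np.zeros((480,800,3),np.uint8);o[:,:480]=s;o[:288,480:]=t
cv2.imwrite("pics/g.png",o[:,:,::-1])
E
```

```text
[ 519.38313151 -193.17371784  163.98235385] [ 3.14072565e+00 -2.32543659e-04  8.99795842e-01] 11.752735151175006 [ 0.11271667  0.75908458 -2.92004568]
```

View pics/f.png

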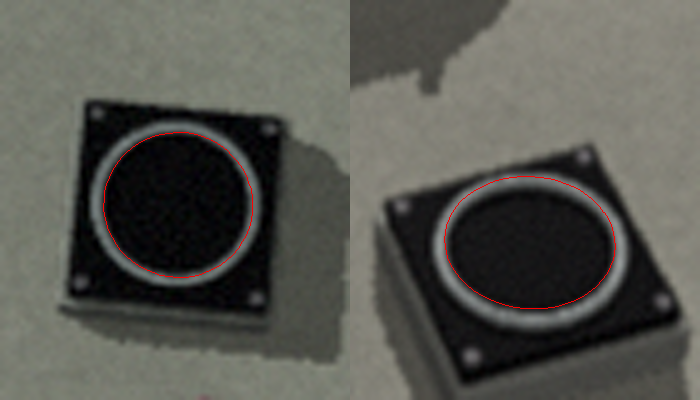

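View pics/g.png

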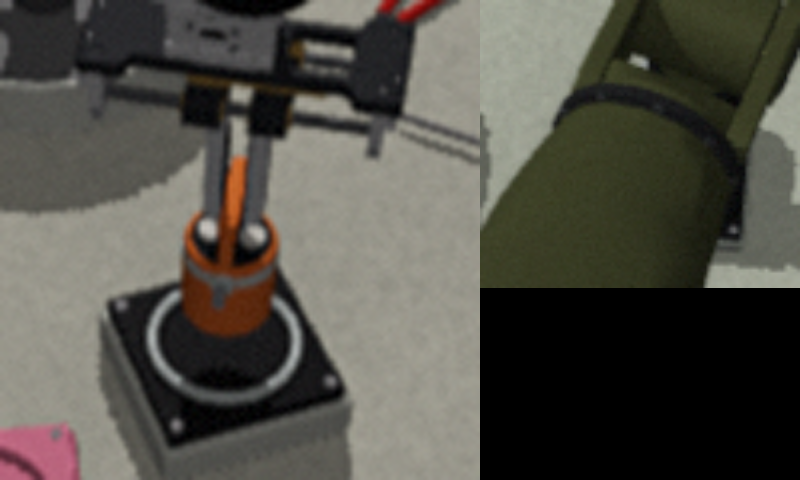

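The ring fits well at (520,-194) in the top view. In the side view, bucket and ring share the same small offset, so the bucket is centred to about 3 mm. Lowering it, slowly at the end.

move_arm(
  dp=[
    [0, 0, -8],
    [0, 0, -10],
    [0, 0, -8],
    [0, 0, -6],
    [0, 0, -3],
    [0, 0, -2],
    [0, 0, -1],
    [0, 0, -1],
    [0, 0, 0],
  ],
  rotation=[
    [0, 0, 0],
    [0, 0, 0],
    [0, 0, 0],
    [0, 0, 0],
    [0, 0, 0],
    [0, 0, 0],
    [0, 0, 0],
    [0, 0, 0],
    [0, 0, 0],
  ],
  hand=[0, 0, 0, 0, 0, 0, 0, 0, 0],
)

```text
clock: 10.0
eef_pos: [519.2, -193.1, 124.5]
eef_rot: [3.142, -0.0, 0.9]
wrist_force: [-0.5, 0.1, -2.6]
finger_gap: 11.7
finger_force: 30.0
```

move_arm(
  dp=[
    [0, 0, -0.5],
    [0, 0, -0.5],
    [0, 0, 0],
    [0, 0, 0],
  ],
  rotation=[
    [0, 0, 0],
    [0, 0, 0],
    [0, 0, 0],
    [0, 0, 0],
  ],
  hand=[0, 0, 0, 0],
)

```text
clock: 10.5
eef_pos: [519.2, -193.1, 123.7]
eef_rot: [3.141, -0.0, 0.9]
wrist_force: [-1.6, 1.1, 2.7]
finger_gap: 11.7
finger_force: 30.0
```

Contact is felt: the wrist force went from -2.6 to +2.7 N. Releasing slowly, then rising.

move_arm(
  dp=[
    [0, 0, 0],
    [0, 0, 0],
    [0, 0, 0],
    [0, 0, 0],
    [0, 0, 0],
    [0, 0, 0],
  ],
  rotation=[
    [0, 0, 0],
    [0, 0, 0],
    [0, 0, 0],
    [0, 0, 0],
    [0, 0, 0],
    [0, 0, 0],
  ],
  hand=[0.14, 0.2, 0.3, 0.4, 0.5, 0.5],
)

```text
clock: 11.25
eef_pos: [519.2, -193.1, 123.5]
eef_rot: [3.142, 0.0, 0.9]
wrist_force: [-0.6, -0.6, 0.2]
finger_gap: 46.7
finger_force: 0.0
```

move_arm(
  dp=[
    [0, 0, 5],
    [0, 0, 10],
    [0, 0, 20],
    [0, 0, 30],
    [0, 0, 30],
    [0, 0, 30],
    [0, 0, 20],
    [0, 0, 0],
    [0, 0, 0],
  ],
  rotation=[
    [0, 0, 0],
    [0, 0, 0],
    [0, 0, 0],
    [0, 0, 0],
    [0, 0, 0],
    [0, 0, 0],
    [0, 0, 0],
    [0, 0, 0],
    [0, 0, 0],
  ],
  hand=[0.5, 0.5, 0.5, 0.5, 0.5, 0.5, 0.5, 0.5, 0.5],
)

```text
clock: 12.38
eef_pos: [518.9, -193.0, 267.7]
eef_rot: [-3.141, 0.0, 0.9]
wrist_force: [0.4, 0.9, 0.3]
finger_gap: 47.1
finger_force: 0.0
```

```bash
python3 - <<'E'
from h import *
from cell import manip,camera
S=camera("side");st=manip.read_state();print(st["eef_pos"],st["finger_gap"],st["wrist_force"],st["clock"])
cv2.imwrite("pics/h.png",cv2.resize(S["image"][60:270,175:345],(486,600),interpolation=cv2.INTER_CUBIC)[:,:,::-1])
E
```

```text
[ 518.8512524  -192.96207116  267.46091276] 46.963410646937284 [-0.35040993 -0.0949568  -0.51743637] 12.425
```

View pics/h.png

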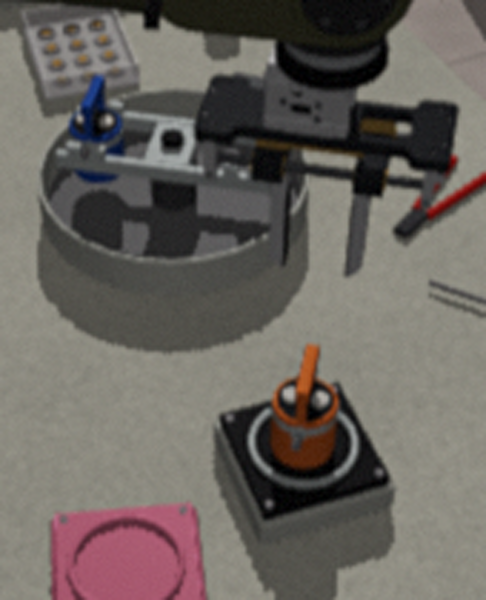

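The orange bucket stands upright and centred inside the aluminium ring at (303,440) in the crop. The blue bucket still hangs at (95,140), and the gripper is clear. Handing in.

```bash
python3 -c "
from cell import manip
print(manip.sign_off())"
```

```text
the job is handed in; nothing more can be done
None
```

The orange bucket now stands upright and released inside the aluminium ring, the blue bucket still hangs in the rotor, and the job was handed in at about 12.4 s; the hand-in returned no verdict.

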